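Reset the skiver's control box and hold its cover plate ready for screwing

TASK

Take the stylus from its wooden holder, push the small recessed reset button inside the open control box fully down with the stylus tip and keep it down for a moment, then stand the stylus back in its holder and let go of it. Then lift the cover plate by its handle and hold it level, hovering about a centimetre above the rim of the box without touching it, each of its three holes centred over the matching threaded hole so that the screws could be dropped in; the program finishes while still holding the plate there, quite still. Leave the other things on the bench where they are.

Things in the scene. Friction and masses are not known exactly. Their poses are not given: they have to be found in the camera images.
- box: open-topped grey metal control box fixed to the bench, 170 (its x) x 120 (y) x 60 mm high, walls 6 mm thick; origin at the centre of its underside, z up, so its rim is at z = 60 mm. Inside, three round 20 mm bosses rise to rim height with a 6 mm threaded hole each: two at the -x end, one in the middle of the +x end. Nothing inside stands higher than the rim.
- thread0 (a point): mouth of threaded hole 0 at rim height (60 mm above the bench), at (-70, -42) mm (x, y) in the box's frame
- thread1 (a point): mouth of threaded hole 1 at rim height (60 mm above the bench), at (-70, +42) mm (x, y) in the box's frame
- thread2 (a point): mouth of threaded hole 2 at rim height (60 mm above the bench), at (+70, 0) mm (x, y) in the box's frame
- bore (a point): centre of the mouth of the black upright tube (28 mm outside, 16 mm bore) that surrounds the reset button; 48 mm above the bench, at (18, 30) mm in the box's frame. The button's white flat top, 13 mm across, lies 6 mm below this point when released.
- reset (a joint): travel of the reset button, m: 0 released, 0.005 fully down; it moves straight down against a spring of about 1.2 N at the start and 4 N at the stop, and springs back. Only a thin tool fits into its tube.
- holder: wooden block 60 x 60 x 72 mm high fixed to the bench, an upright 16 mm hole through its middle; origin at the centre of its underside
- holder_hole (a point): centre of the mouth of the holder's hole, on its top face, 72 mm above the bench
- stylus: stylus, 136 mm long, 60 g, standing upright in the holder; origin at its tip, z along it to the handle. Steel shaft 7 mm thick and blunt from 0 to 65 mm, brass disc 28 mm across from 65 to 70 mm, round wooden handle 16 mm thick from 70 to 136 mm. In the holder the disc rests on the holder's top, so the tip is 7 mm above the bench.
- plate: aluminium cover plate 160 (x) x 110 (y) x 4 mm, about 0.25 kg, lying flat on the bench; origin at the centre of its underside, z up. Three through holes of 12 mm in the pattern of the box's threaded holes: two at the -x end, one at the +x end, so it fits one way round only, when its x axis points along the box's x axis.
- hole0 (a point): centre of the plate's hole 0 on its underside, at (-70, -42) mm in the plate's frame; belongs over thread0
- hole1 (a point): centre of the plate's hole 1 on its underside, at (-70, +42) mm in the plate's frame; belongs over thread1
- hole2 (a point): centre of the plate's hole 2 on its underside, at (+70, 0) mm in the plate's frame; belongs over thread2
- handle (a point): middle of the plate's black bar handle, above the plate's centre and 34 mm above its underside: a bar 80 mm long along the plate's x, 12 mm wide (y) and 12 mm high, on two thin posts at x = -34 and +34 mm
- screwdriver: a bystander, to be left where it is: screwdriver lying near the robot, 190 mm long, origin under its middle
- phone: a bystander, to be left where it is: black phone lying flat, 145 x 70 x 9 mm, origin under its centre
- weight: a bystander, to be left where it is: round steel pattern weight, 54 mm across, 50 mm high, origin under its centre
- tape: a bystander, to be left where it is: roll of tape lying flat, 84 mm across, 25 mm high, origin under its centre
- jar: a bystander, to be left where it is: glass jar with a lid, 56 mm across, 70 mm high, origin under its centre
- spool: a bystander, to be left where it is: thread spool standing, 40 mm across, 50 mm high, origin under its centre
Mind the look-alikes: they are no part of the job. What is shaped like the stylus but green or pink is not meant. Several things have the shape of the plate; the one meant has the colours described above.

How it is judged:
By the outcome, as a careful person would: the job done as asked, in the order asked, and still so for the second after the job is handed in, while the arm keeps its last pose, push and grip.
It also fails if it takes over 67 s, if anything falls off the work surface, if the arm or the gripper's body presses on something with over 40 N, if the wrist force passes 120 N, or if a joint passes its speed limit or range.

ROBOT

A 6-joint arm with a two-finger parallel gripper is mounted at the origin on the work surface. World frame = base frame: x ahead of the robot, y to its left, z up, the work surface at z = 0. Lengths are in m, angles in degrees, forces in N, time in s.
With the tool pointing down it reaches from about 0.25 to 0.725 m from the base axis. Payload 9.7 kg.
Tool frame: the origin (TCP) lies midway between the tips of the shut fingers; the grasp point (between the pads) lies 19 mm behind it; x points along the fingers, y is the direction in which the jaws open and shut, and the axes are right-handed (so a half turn about x gives the same grasp; the last joint's range is limited). The gripper opens to 85 mm and grips with 20 to 120 N. Pads are 22 mm wide; open, the fingers measure 114 mm over their backs; the gripper's body (76 mm by 85 mm) begins 54 mm behind the grasp point. The pads swing forward as they close: fully open they stand 13 mm farther back than shut.
Start: joints at [-71.906, 4.979, 10.078, 95.1, 0, 90], TCP at [0.171, -0.523, 0.231] pointing down, gripper open.
Joint ranges: [-179.16, 179.16], [-48.56, 103.87], [-65.8, 70.77], [-126.05, 130.52], [-82.76, 87.17], [-180, 180]. Speed limits (degrees/s): [127.2, 127.2, 147.25, 180, 180, 180].

INTERFACE

Orientations are given as [roll, pitch, yaw] about the fixed x, y, z axes, in that order (R = Rz(yaw) Ry(pitch) Rx(roll)).
In Python, from workcell import bot, cams gives the robot as it stands.
- The arm moves only by the tool apply_moves, never from a script. Its argument "commands" is a list of rows, each a list of 5 numbers: the shift along the tool's x, y, z in m, then the turn about the tool's x in rad, then the opening, from -1 (shut) to 1 (fully open). In form: [[tx, ty, tz, roll, hand], ...]. A call has 1 to 12 rows; each row is the pose to reach, as a shift and turn from the pose measured when the call began, along the tool's axes at that moment; what a row does not reach only later rows make up. A row lasts 1/10 s, in which the tool goes at most 50 mm and 8.59 degrees, less where a joint would pass 70% of its speed; a pose out of reach is approached as far as the arm can. A call with a gripper value outside its range is refused whole. The fingers move at their own pace and stop on an object; "newtons" is the grip in N (left out, the last holds). Time passes only in rows, so rows that repeat a pose let the fingers close. It gives the time, the measured TCP pose, the force and the opening at its end, in the units of the state.
- bot.get_obs(): the state, without advancing time (a new reading comes with each control period).
- cams.camera(name): name is "side" or "top" or "wrist"; returns a dict with "frame" (480x640x3 uint8, blue, green, red), "depth" (480x640 float32, m along the optical axis (not along the pixel's ray), 0 where there is no reading), "camera_matrix" (3x3 intrinsics, pixels), "D" ([k1, k2, p1, p2, k3] as OpenCV has them; the pictures are not rectified), "R" (3x3) and "t" (3): a world point X has camera coordinates R X + t; the wrist camera has in their place "mount" (4x4, takes a point from camera to tool coordinates, whose origin is the TCP and whose axes are the tool frame's). Camera axes: x right, y down, z forward; pixel columns grow to the right and rows downward; lengths in m; the calibration is good to about 2 mm. A picture is of the moment at which its call begins: read the wrist's pose just before it.
- bot.job_done(): hands the job in, once; it reports no verdict.
Trained networks look in the newest picture that a camera, given by its name, has taken for a name from the list of things; names that differ only in an ending like _2 or _b are one class to them, and where a whole thing is asked for, a point or a joint stands for the part that bears it (a point fixed in the world has none). Each returns a list of dicts, best first, with "confidence" (0 to 1); they miss things now and then, are a little off and sometimes report something else, mostly with a low value. They report only what shows in the picture. A call takes as long as a camera call. They do not tell look-alikes from the thing itself.
- cams.spot_in(name, camera): "rect" ([left, top, right, bottom] in pixels, round what is visible of it).
The state is a dict: "time": time; "q": joint angles; "qd": joint speeds; "joint_efforts": joint torques, N m; "ee_pos": TCP position; "tcp_rot": TCP orientation; "wrist_force": force on the tool from outside, world axes, zero at the start; "torque": the same for the moment, N m; "opening": finger opening in m.
Only numpy, scipy, OpenCV 4.12 (cv2) and the standard library are available. Lean on these libraries where they do the work, as an engineer would, in place of code of your own. Each camera call takes 0.05 s, during which the arm holds its last target. There are 200 camera calls.

## Working session

There is one attempt and no reset: what is moved stays moved. The work goes in short steps, Python scripts to look and compute and a tool call to move; the robot and the scene stay as the last step left them, time stands still between calls to the robot, and variables do not carry over. Pictures are saved under pics/ and viewed, about 8 in all and at most 12, crops included, and the job is handed in when it is done.

Besides the shell and the picture viewer there is one more tool, called after "Call:" by a JSON object that holds its "fn" and its "kwargs", one argument or row to a line. apply_moves: Moves the arm, as the interface text tells. Its arguments: {"type":"object","properties":{"commands":{"type":"array"},"newtons":{"type":"number"}},"required":["commands"]}

```bash
ls; mkdir -p pics
python3 - <<'E'
from workcell import bot,cams
import cv2,numpy as np
o=bot.get_obs();print({k:np.round(v,3) for k,v in o.items()})
for n in ["top","side"]:
    c=cams.camera(n);cv2.imwrite(f"pics/{n}0.png",c["frame"]);np.savez(f"{n}0.npz",**c)
    print(n,c["camera_matrix"].tolist(),c["D"],c["R"].tolist(),c["t"])
    for t in ["box","holder","stylus","plate","handle","bore","screwdriver"]:
        print(t,[(np.round(d["rect"]).tolist(),round(d["confidence"],2)) for d in cams.spot_in(t,n)])
E
```

```text
pics
{'time': np.float64(0.0), 'q': array([-7.1905e+01,  5.0100e+00,  1.0036e+01,  9.5099e+01,  2.0000e-03,
        9.0001e+01]), 'qd': array([-0.023,  0.049,  0.051,  0.027, -0.082, -0.053]), 'joint_efforts': array([-1.0000e-03, -5.2039e+01,  4.6479e+01,  1.7000e-02, -0.0000e+00,
        0.0000e+00]), 'ee_pos': array([ 0.171, -0.523,  0.231]), 'tcp_rot': array([-91.508,  89.927, 106.587]), 'wrist_force': array([0.665, 0.133, 0.109]), 'torque': array([-0.024, -0.01 , -0.04 ]), 'opening': np.float64(0.086)}
top [[489.0400719909692, 0.0, 316.14504846931703], [0.0, 489.0400719909692, 245.60628234592568], [0.0, 0.0, 1.0]] [-0.11335841  0.          0.          0.          0.        ] [[0.005227889895389506, -0.9999537869241577, 0.008068034660185396], [-0.9982415030958169, -0.005695005921114327, -0.05900396939666549], [0.05904719014691426, -0.007745380790815923, -0.9982251441494348]] [0.06795517 0.56292189 1.32260903]
box [([316.0, 192.0, 363.0, 257.0], 0.9), ([428.0, 241.0, 462.0, 274.0], 0.27)]
holder [([425.0, 242.0, 457.0, 277.0], 0.86)]
stylus [([449.0, 213.0, 459.0, 220.0], 0.66), ([
[... 743 characters left out ...]
3]
box [([315.0, 245.0, 409.0, 308.0], 0.73), ([258.0, 182.0, 269.0, 204.0], 0.5)]
holder [([315.0, 243.0, 406.0, 310.0], 0.72), ([330.0, 356.0, 384.0, 416.0], 0.63)]
stylus [([378.0, 376.0, 401.0, 441.0], 0.87), ([407.0, 333.0, 431.0, 393.0], 0.84), ([346.0, 330.0, 364.0, 374.0], 0.82), ([313.0, 247.0, 408.0, 309.0], 0.36)]
plate [([193.0, 222.0, 248.0, 260.0], 0.94), ([275.0, 210.0, 342.0, 242.0], 0.77), ([328.0, 354.0, 380.0, 416.0], 0.5)]
handle [([274.0, 209.0, 342.0, 240.0], 0.92), ([193.0, 218.0, 247.0, 261.0], 0.88), ([395.0, 245.0, 447.0, 271.0], 0.38)]
bore [([313.0, 245.0, 407.0, 310.0], 0.96)]
screwdriver [([206.0, 290.0, 293.0, 311.0], 0.8), ([315.0, 244.0, 406.0, 313.0], 0.32)]
```

Run:
```python
import cv2,numpy as np
a=cv2.imread("pics/top0.png")[140:380,180:480];b=cv2.imread("pics/side0.png")[160:460,170:470]
cv2.imwrite("pics/v1.png",cv2.resize(a,None,fx=2.66,fy=2.5,interpolation=cv2.INTER_CUBIC));cv2.imwrite("pics/v2.png",cv2.resize(b,(600,600),interpolation=cv2.INTER_CUBIC))
```

```text
(no output)
```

View pics/v1.png

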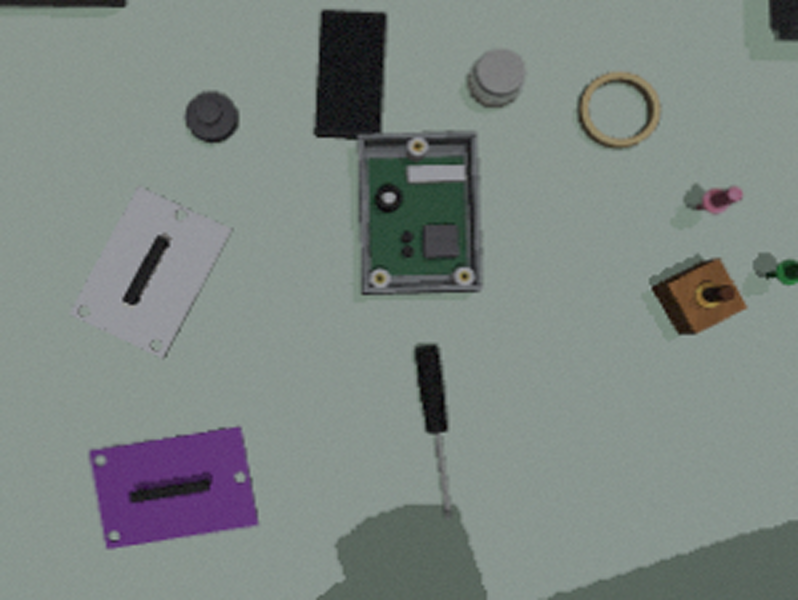

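View pics/v2.png

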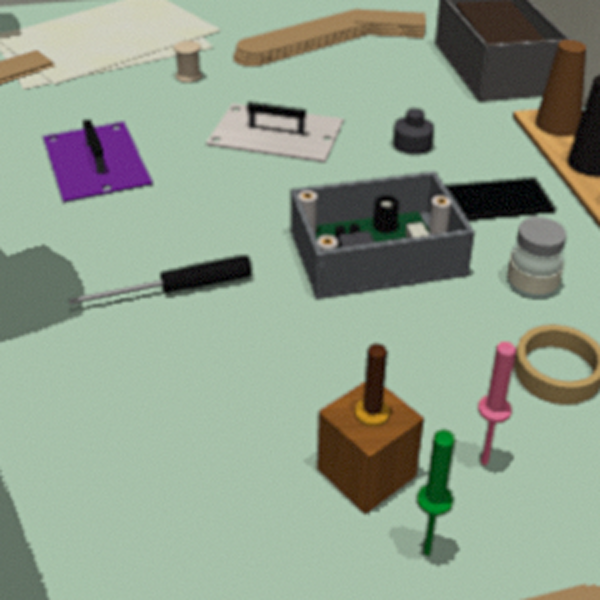

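Top crop (scale 2.66×2.5, offset 180,140): stylus candidates are brown in the wooden holder (713,294), green (790,270) and pink (735,195), so brown. Plate candidates are silver (150,272) and purple (175,488), so silver. Box thread holes are at (418,146), (380,278) and (465,276), with the tube at (388,197).

```bash
cat > h.py <<'E'
import numpy as np,cv2
from scipy.spatial.transform import Rotation as Ro
def toolT(o):
    T=np.eye(4);T[:3,:3]=Ro.from_euler("xyz",o["tcp_rot"],degrees=True).as_matrix();T[:3,3]=o["ee_pos"];return T
def ext(c,o=None):
    "camera->world R,origin"
    if "R" in c: return c["R"].T,-c["R"].T@c["t"]
    M=toolT(o)@c["mount"];return M[:3,:3],M[:3,3]
def px2w(c,px,z,o=None):
    R,t=ext(c,o)
    u=cv2.undistortPoints(np.array(px,float).reshape(-1,1,2),c["camera_matrix"],np.array(c["D"]))[:,0]
    d=np.c_[u,np.ones(len(u))]@R.T
    return t+d*((np.reshape(z,(-1,1))-t[2])/d[:,2:])
def w2px(c,X,o=None):
    R,t=ext(c,o)
    return cv2.projectPoints((np.atleast_2d(X)-t)@R,np.zeros(3),np.zeros(3),c["camera_matrix"],np.array(c["D"]))[0][:,0]
E
python3 - <<'E'
from h import *
c=dict(np.load("top0.npz"))
f=lambda l:np.array(l)/[2.66,2.5]+[180,140]
n=["th2","th1","th0","tube","h0R","h1L","h2","hold","stytop","greenfoot","greentop","pinkfoot","pinktop","handle","screwh","weight/jar"]
P=px2w(c,f([(418,146),(380,278),(465,276),(388,197),(156,345),(84,311),(183,213),(710,294),(728,293),(765,265),(793,271),(695,197),(735,193),(150,268),(430,350),(498,70)]),
 [.06,.06,.06,.048,.004,.004,.004,.077,.143,0,.13,0,.13,.04,.02,.07])
for a,p in zip(n,P):print(a,p.round(3))
from workcell import bot,cams
o=bot.get_obs();print(toolT(o).round(3));cam=cams.camera("wrist");print(cam["mount"].round(3),cam["camera_matrix"])
E
```

```text
th2 [0.686 0.016 0.06 ]
th1 [0.545 0.054 0.06 ]
th0 [ 0.548 -0.031  0.06 ]
tube [0.633 0.046 0.048]
h0R [0.473 0.284 0.004]
h1L [0.51  0.36  0.004]
h2 [0.619 0.258 0.004]
hold [ 0.529 -0.274  0.077]
stytop [ 0.528 -0.273  0.143]
greenfoot [ 0.565 -0.355  0.   ]
greentop [ 0.551 -0.34   0.13 ]
pinkfoot [ 0.641 -0.28   0.   ]
pinktop [ 0.63  -0.284  0.13 ]
handle [0.556 0.286 0.04 ]
screwh [0.469 0.001 0.02 ]
weight/jar [ 0.767 -0.064  0.07 ]
[[ 0.     0.311 -0.951  0.171]
 [-0.    -0.951 -0.311 -0.523]
 [-1.     0.    -0.     0.231]
 [ 0.     0.     0.     1.   ]]
[[-0.    -0.3    0.954 -0.143]
 [ 1.    -0.     0.    -0.001]
 [ 0.     0.954  0.3   -0.077]
 [ 0.     0.     0.     1.   ]] [[346.56702086   0.         317.21747941]
 [  0.         346.56702086 239.12537397]
 [  0.           0.           1.        ]]
```

Call:
{"fn": "apply_moves", "kwargs": {
  "commands": [
    [0, -0.125, -0.418, -1.43, 1],
    [0, -0.125, -0.418, -1.43, 1],
    [0, -0.125, -0.418, -1.43, 1],
    [0, -0.125, -0.418, -1.43, 1],
    [0, -0.125, -0.418, -1.43, 1],
    [0, -0.125, -0.418, -1.43, 1],
    [0, -0.125, -0.418, -1.43, 1],
    [0, -0.125, -0.418, -1.43, 1],
    [0, -0.125, -0.418, -1.43, 1],
    [0, -0.125, -0.418, -1.43, 1],
    [0, -0.125, -0.418, -1.43, 1],
    [0, -0.125, -0.418, -1.43, 1]
  ]
}}

```text
time: 2.05
ee_pos: [0.5291, -0.2743, 0.2313]
tcp_rot: [-88.4, 90.0, -168.5]
wrist_force: [0.0, 0.1, 0.2]
opening: 0.0855
```

Run:
```python
from h import *
from workcell import bot,cams
o=bot.get_obs();c=cams.camera("wrist");print(toolT(o).round(3),o["q"].round(1),o["time"])
np.savez("w1.npz",**c,T=toolT(o));cv2.imwrite("pics/w1.png",c["frame"])
print(w2px(c,[[.529,-.274,.143],[.529,-.274,.077]],o))
print(cams.spot_in("stylus","wrist"),cams.spot_in("holder","wrist"))
```

```text
[[-0.     0.985  0.171  0.529]
 [-0.     0.171 -0.985 -0.274]
 [-1.    -0.     0.     0.231]
 [ 0.     0.     0.     1.   ]] [-27.4  11.5  17.3  95.9  -0.   52.7] 2.05
[[316.96867694 244.75559306]
 [317.10710458 221.25814617]]
[{'rect': [403.7, 231.0, 453.6, 286.2], 'confidence': 0.84}, {'rect': [317.3, 274.4, 343.1, 356.3], 'confidence': 0.64}, {'rect': [302.6, 207.2, 330.8, 254.9], 'confidence': 0.61}] [{'rect': [276.4, 173.3, 354.2, 260.2], 'confidence': 0.62}]
```

View pics/w1.png

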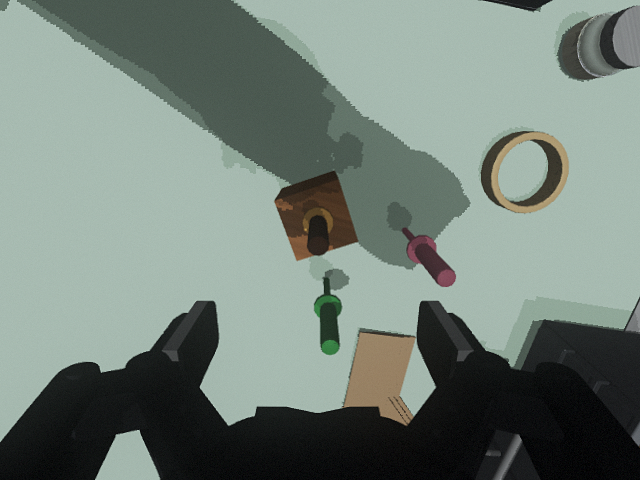

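Brown stylus in the wooden holder at (318,235), gripper centred over it; green at (330,315) and pink at (440,260) are clear of the fingers, which straddle left and right.

Call:
{"fn": "apply_moves", "kwargs": {
  "commands": [
    [0.045, 0, 0.001, 0, 1],
    [0.09, 0, 0.001, 0, 1],
    [0.125, 0, 0.001, 0, 1],
    [0.133, 0, 0.001, 0, 1],
    [0.133, 0, 0.001, 0, 1],
    [0.133, 0, 0.001, 0, -1],
    [0.133, 0, 0.001, 0, -1],
    [0.133, 0, 0.001, 0, -1],
    [0.133, 0, 0.001, 0, -1],
    [0.133, 0, 0.001, 0, -1],
    [0.133, 0, 0.001, 0, -1],
    [0.133, 0, 0.001, 0, -1]
  ],
  "newtons": 40
}}

```text
time: 3.4
ee_pos: [0.5293, -0.2759, 0.0992]
tcp_rot: [53.0, 89.9, -27.1]
wrist_force: [0.3, 0.1, 5.4]
opening: 0.015
```

Call:
{"fn": "apply_moves", "kwargs": {
  "commands": [
    [-0.02, 0, 0, 0, -1],
    [-0.05, 0, 0, 0, -1],
    [-0.09, 0, 0, 0, -1],
    [-0.13, 0, 0, 0, -1],
    [-0.13, 0, 0, 0, -1],
    [-0.13, 0, 0, 0, -1]
  ]
}}

```text
time: 4.0
ee_pos: [0.5294, -0.276, 0.2295]
tcp_rot: [52.5, 89.9, -27.7]
wrist_force: [0.8, -0.4, -2.3]
opening: 0.0149
```

Run:
```python
from h import *
from workcell import bot,cams
o=bot.get_obs();c=cams.camera("wrist");T=toolT(o);print(T.round(4),o["q"].round(1),o["opening"])
np.savez("w2.npz",**c,T=T);cv2.imwrite("pics/w2.png",c["frame"])
c=cams.camera("side");cv2.imwrite("pics/s2.png",c["frame"]);np.savez("s2.npz",**c)
cc=np.load("s2.npz")
print(w2px(dict(cc),[T[:3,3]+[0,0,-.092],T[:3,3]+[0,0,-.022]]))
d=np.array([.61,.045])-T[:2,3]
print("to above box", T[:2,1]@d,T[:2,2]@d)
```

```text
[[ 0.0023  0.9852  0.1714  0.5294]
 [-0.0012  0.1714 -0.9852 -0.276 ]
 [-1.      0.0021  0.0016  0.2295]
 [ 0.      0.      0.      1.    ]] [-27.5  11.4  17.1  95.5  -0.   52.6] 0.014890514541504467
[[358.25167257 337.14912573]
 [361.11033573 301.46197852]]
to above box 0.13439061924481543 -0.30243255520368556
```

Call:
{"fn": "apply_moves", "kwargs": {
  "commands": [
    [0, 0.15, -0.258, 0, -1],
    [0, 0.15, -0.258, 0, -1],
    [0, 0.15, -0.258, 0, -1],
    [0, 0.15, -0.258, 0, -1],
    [0, 0.15, -0.258, 0, -1],
    [0, 0.15, -0.258, 0, -1],
    [0, 0.15, -0.258, 0, -1],
    [0, 0.15, -0.258, 0, -1],
    [0, 0.15, -0.258, 0, -1]
  ]
}}

```text
time: 5.0
ee_pos: [0.6318, 0.0036, 0.2265]
tcp_rot: [-102.4, 89.9, 177.5]
wrist_force: [0.6, 0.1, -0.4]
opening: 0.0149
```

Run:
```python
from h import *
from workcell import bot,cams
o=bot.get_obs();c=cams.camera("wrist");T=toolT(o);print(T.round(4),o["q"].round(1),o["opening"])
np.savez("w3.npz",**c,T=T);cv2.imwrite("pics/w3.png",c["frame"])
n=lambda x,y:[.616+x*.9994-y*.033,.0138+y*.9994+x*.033]
print(w2px(c,[n(-.07,-.042)+[.06],n(-.07,.042)+[.06],n(.07,0)+[.06],n(.018,.03)+[.048],list(T[:2,3])+[T[2,3]-.092],list(T[:2,3])+[T[2,3]-.022]],o).round(1))
```

```text
[[-2.600e-03  9.853e-01  1.710e-01  6.318e-01]
 [ 1.000e-04  1.710e-01 -9.853e-01  3.600e-03]
 [-1.000e+00 -2.500e-03 -6.000e-04  2.265e-01]
 [ 0.000e+00  0.000e+00  0.000e+00  1.000e+00]] [ 0.3 16.8 23.2 96.5  0.  80.5] 0.014891786592453698
[[223.  238.2]
 [228.9 147.1]
 [378.  215.2]
 [326.5 173. ]
 [317.3 243.6]
 [316.8 285.4]]
```

View pics/w3.png

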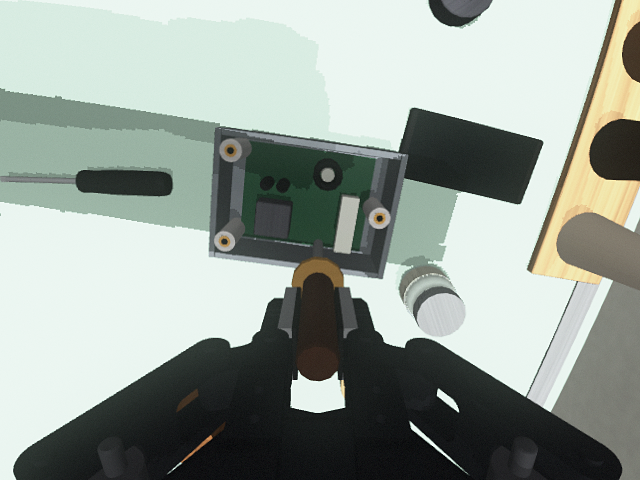

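Threads show at (224,241), (230,150), (379,217), bore at (328,174), and the stylus tip at about (318,241).

Run:
```python
from h import *
c=dict(np.load("w3.npz"));T=c["T"];f=c["frame"]
from scipy.spatial.transform import Rotation as Ro
o=dict(tcp_rot=Ro.from_matrix(T[:3,:3]).as_euler("xyz",degrees=True),ee_pos=T[:3,3])
P=[]
for u,v in [(224,241),(230,150),(379,217)]:
    w=f[v-9:v+10,u-9:u+10].astype(float);m=(w[...,2]-w[...,0]>40)  # brass ring
    y,x=np.nonzero(m);P.append((u-9+(x.min()+x.max())/2,v-9+(y.min()+y.max())/2));print(P[-1],m.sum())
w=f[160:190,314:344].min(2)
m=(w>90);n,l,s,ce=cv2.connectedComponentsWithStats(m.astype(np.uint8));print(s.tolist(),ce.round(1).tolist())
W=px2w(c,P,.06,o);print(W.round(4))
B=np.array([[-.07,-.042],[-.07,.042],[.07,0]])
a=B-B.mean(0);b=W[:,:2]-W[:,:2].mean(0)
th=np.arctan2((a[:,0]*b[:,1]-a[:,1]*b[:,0]).sum(),(a*b).sum());R=np.array([[np.cos(th),-np.sin(th)],[np.sin(th),np.cos(th)]])
t=W[:,:2].mean(0)-R@B.mean(0);print("box",t,np.degrees(th),"res",(W[:,:2]-(B@R.T+t)).round(4))
print("bore",R@[.018,.03]+t,"by px",px2w(c,[(328,174.5)],.048,o))
cv2.imwrite("pics/z3.png",cv2.resize(f[130:330,200:420],(770,700)[:2] if 0 else (660,600),interpolation=cv2.INTER_NEAREST))
print(px2w(c,[(318,241)],T[2,3]-.092,o))
```

```text
(np.float64(224.0), np.float64(241.0)) 75
(np.float64(230.0), np.float64(150.0)) 85
(np.float64(379.5), np.float64(218.5)) 89
[[0, 0, 30, 30, 749], [7, 8, 14, 14, 151]] [[14.7, 14.5], [13.4, 14.5]]
[[ 0.5486 -0.0331  0.06  ]
 [ 0.5459  0.0512  0.06  ]
 [ 0.688   0.0133  0.06  ]]
box [0.61747257 0.01116592] 1.7579868542641637 res [[-0.0002 -0.0001]
 [-0.0004  0.0002]
 [ 0.0006 -0.    ]]
bore [0.63454376 0.041704  ] by px [[0.63463741 0.04327399 0.048     ]]
[[0.63195637 0.00560395 0.13452104]]
```

View pics/z3.png

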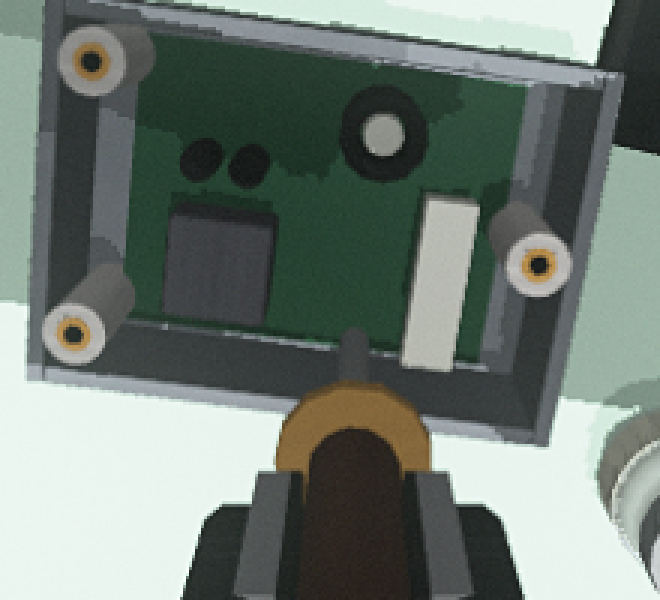

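Call:
{"fn": "apply_moves", "kwargs": {
  "commands": [
    [0, 0.009, -0.0375, 0, -1],
    [0.02, 0.009, -0.0375, 0, -1],
    [0.045, 0.009, -0.0375, 0, -1],
    [0.065, 0.009, -0.0375, 0, -1],
    [0.065, 0.009, -0.0375, 0, -1],
    [0.065, 0.009, -0.0375, 0, -1],
    [0.065, 0.009, -0.0375, 0, -1]
  ]
}}

```text
time: 5.75
ee_pos: [0.6346, 0.041, 0.1636]
tcp_rot: [158.4, 90.0, 78.2]
wrist_force: [0.3, -0.7, -0.0]
opening: 0.015
```

Run:
```python
from h import *
from workcell import bot,cams
o=bot.get_obs();c=cams.camera("wrist");T=toolT(o);print(T.round(4),o["wrist_force"])
cv2.imwrite("pics/z4.png",cv2.resize(c["frame"][150:350,220:420],(600,600),interpolation=cv2.INTER_NEAREST))
d=np.array([.6345,.0422])-T[:2,3];print(T[:2,1]@d,T[:2,2]@d, (w2px(c,[[.6345,.0422,.048],T[:3,3]-[0,0,.092]],o)-[220,150])*3)
```

```text
[[ 1.000e-04  9.856e-01  1.693e-01  6.346e-01]
 [ 3.000e-04  1.693e-01 -9.856e-01  4.100e-02]
 [-1.000e+00  1.000e-04 -3.000e-04  1.636e-01]
 [ 0.000e+00  0.000e+00  0.000e+00  1.000e+00]] [ 0.25677975 -0.69395959 -0.0372337 ]
6.389929704087415e-05 -0.0011938628615555146 [[291.21328648 248.05627261]
 [290.82556887 280.79365727]]
```

View pics/z4.png

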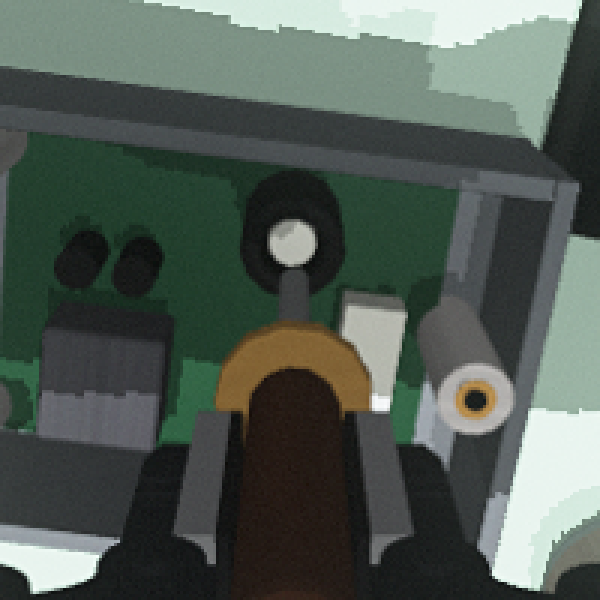

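Call:
{"fn": "apply_moves", "kwargs": {
  "commands": [
    [0.01, 0, -0.0012, 0, -1],
    [0.02, 0, -0.0012, 0, -1],
    [0.027, 0, -0.0012, 0, -1],
    [0.031, 0, -0.0012, 0, -1],
    [0.033, 0, -0.0012, 0, -1],
    [0.033, 0, -0.0012, 0, -1]
  ]
}}

```text
time: 6.4
ee_pos: [0.6344, 0.0424, 0.1306]
tcp_rot: [167.3, 90.0, 87.0]
wrist_force: [-1.4, 0.4, 2.7]
opening: 0.0151
```

Call:
{"fn": "apply_moves", "kwargs": {
  "commands": [
    [0.001, 0, 0, 0, -1],
    [0.002, 0, 0, 0, -1],
    [0.003, 0, 0, 0, -1],
    [0.003, 0, 0, 0, -1]
  ]
}}

```text
time: 6.8
ee_pos: [0.6346, 0.0424, 0.1289]
tcp_rot: [93.2, 89.9, 12.9]
wrist_force: [-2.8, -0.0, 8.9]
opening: 0.0148
```

Call:
{"fn": "apply_moves", "kwargs": {
  "commands": [
    [0.0005, 0, 0, 0, -1],
    [0.0005, 0, 0, 0, -1],
    [0.0005, 0, 0, 0, -1],
    [0.0005, 0, 0, 0, -1],
    [0.0005, 0, 0, 0, -1],
    [0.0005, 0, 0, 0, -1],
    [0.0005, 0, 0, 0, -1],
    [0.0005, 0, 0, 0, -1],
    [0.0005, 0, 0, 0, -1],
    [0.0005, 0, 0, 0, -1]
  ]
}}

```text
time: 7.8
ee_pos: [0.6347, 0.0424, 0.129]
tcp_rot: [91.4, 89.9, 11.2]
wrist_force: [-2.8, -0.1, 6.5]
opening: 0.0148
```

Run:
```python
from h import *
from workcell import bot
o=bot.get_obs();T=toolT(o);print(T.round(4),o["wrist_force"])
d=np.array([.5293,-.2759])-T[:2,3];print(T[:2,1]@d,T[:2,2]@d)
```

```text
[[ 2.100e-03  9.855e-01  1.696e-01  6.347e-01]
 [ 4.000e-04  1.696e-01 -9.855e-01  4.240e-02]
 [-1.000e+00  2.200e-03 -1.000e-04  1.290e-01]
 [ 0.000e+00  0.000e+00  0.000e+00  1.000e+00]] [-2.82918667 -0.07678183  6.53809438]
-0.15782322702976362 0.2958517705040527
```

Call:
{"fn": "apply_moves", "kwargs": {
  "commands": [
    [-0.03, 0, 0, 0, -1],
    [-0.07, 0, 0, 0, -1],
    [-0.101, 0, 0, 0, -1],
    [-0.101, -0.158, 0.296, 0, -1],
    [-0.101, -0.158, 0.296, 0, -1],
    [-0.101, -0.158, 0.296, 0, -1],
    [-0.101, -0.158, 0.296, 0, -1],
    [-0.101, -0.158, 0.296, 0, -1],
    [-0.101, -0.158, 0.296, 0, -1],
    [-0.101, -0.158, 0.296, 0, -1],
    [-0.101, -0.158, 0.296, 0, -1],
    [-0.101, -0.158, 0.296, 0, -1]
  ]
}}

```text
time: 9.0
ee_pos: [0.5287, -0.2769, 0.2291]
tcp_rot: [103.0, 89.9, 22.7]
wrist_force: [-0.4, -0.4, -0.3]
opening: 0.0151
```

Run:
```python
from h import *
from workcell import bot,cams
o=bot.get_obs();c=cams.camera("wrist");T=toolT(o);print(T.round(4))
d=np.array([.5293,-.2759])-T[:2,3];print(T[:2,1]@d,T[:2,2]@d)
cv2.imwrite("pics/z5.png",cv2.resize(c["frame"][150:350,220:420],(600,600),interpolation=cv2.INTER_NEAREST))
print((w2px(c,[[.5293,-.2759,.072],T[:3,3]-[0,0,.092]],o)-[220,150])*3)
```

```text
[[ 1.900e-03  9.858e-01  1.677e-01  5.287e-01]
 [ 8.000e-04  1.677e-01 -9.858e-01 -2.769e-01]
 [-1.000e+00  2.100e-03 -5.000e-04  2.291e-01]
 [ 0.000e+00  0.000e+00  0.000e+00  1.000e+00]]
0.0007485218532445972 -0.0009341766949242769
[[292.65478875 209.68889845]
 [290.07158183 280.87062786]]
```

View pics/z5.png

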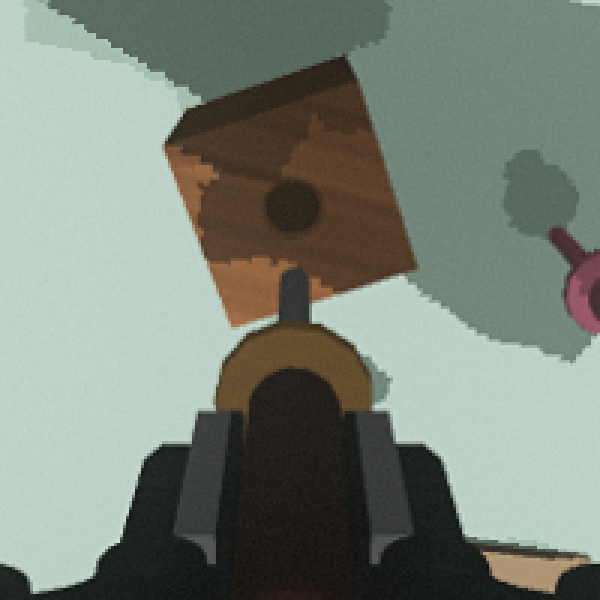

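Hole at (292,207) and tip at (294,278) in the crop, matching the predictions within about 1 mm.

Call:
{"fn": "apply_moves", "kwargs": {
  "commands": [
    [0.02, 0, -0.001, 0, -1],
    [0.05, 0, -0.001, 0, -1],
    [0.08, 0, -0.001, 0, -1],
    [0.11, 0, -0.001, 0, -1],
    [0.124, 0, -0.001, 0, -1],
    [0.129, 0, -0.001, 0, -1],
    [0.129, 0, -0.001, 0, -1],
    [0.129, 0, -0.001, 0, -1]
  ]
}}

```text
time: 9.85
ee_pos: [0.53, -0.275, 0.1018]
tcp_rot: [77.6, 89.8, -2.6]
wrist_force: [0.2, -0.5, -1.4]
opening: 0.0152
```

Call:
{"fn": "apply_moves", "kwargs": {
  "commands": [
    [0.0015, 0, 0, 0, -1],
    [0.0025, 0, 0, 0, -1],
    [0.0025, 0, 0, 0, -1],
    [0.0025, 0, 0, 0, -1]
  ]
}}

```text
time: 10.25
ee_pos: [0.53, -0.2751, 0.0993]
tcp_rot: [76.6, 89.8, -3.7]
wrist_force: [-0.3, 0.3, -1.0]
opening: 0.015
```

Call:
{"fn": "apply_moves", "kwargs": {
  "commands": [
    [0.0005, 0, 0, 0, -1],
    [0.001, 0, 0, 0, -1],
    [0.001, 0, 0, 0, -1],
    [0.001, 0, 0, 0, -1]
  ]
}}

```text
time: 10.65
ee_pos: [0.5301, -0.2752, 0.0992]
tcp_rot: [71.9, 89.7, -8.4]
wrist_force: [-1.6, 1.0, 5.4]
opening: 0.0148
```

Seated (contact at the same height as before). Release gently and look.

Call:
{"fn": "apply_moves", "kwargs": {
  "commands": [
    [-0.0005, 0, 0, 0, -0.55],
    [-0.0005, 0, 0, 0, -0.4],
    [-0.0005, 0, 0, 0, 0],
    [-0.0005, 0, 0, 0, 1],
    [-0.0005, 0, 0, 0, 1],
    [-0.0005, 0, 0, 0, 1],
    [-0.02, 0, 0, 0, 1],
    [-0.06, 0, 0, 0, 1],
    [-0.1, 0, 0, 0, 1],
    [-0.13, 0, 0, 0, 1],
    [-0.13, 0, 0, 0, 1]
  ]
}}

```text
time: 11.75
ee_pos: [0.5306, -0.2757, 0.2342]
tcp_rot: [60.6, 89.3, -19.7]
wrist_force: [0.1, 0.1, 0.1]
opening: 0.0857
```

Run:
```python
from h import *
from workcell import bot,cams
o=bot.get_obs();c=cams.camera("wrist");T=toolT(o);print(T.round(4))
d=np.array([.545,.309])-T[:2,3];print(T[:2,1]@d,T[:2,2]@d)
s=cams.camera("side")
a=cv2.resize(c["frame"][130:330,220:420],(400,400));b=cv2.resize(s["frame"][310:460,310:460],(400,400))
cv2.imwrite("pics/z6.png",np.hstack([a,b]))
```

```text
[[ 0.0109  0.9855  0.1693  0.5306]
 [-0.0039  0.1694 -0.9855 -0.2757]
 [-0.9999  0.0101  0.0057  0.2342]
 [ 0.      0.      0.      1.    ]]
0.11323899828462805 -0.573818120007422
```

View pics/z6.png

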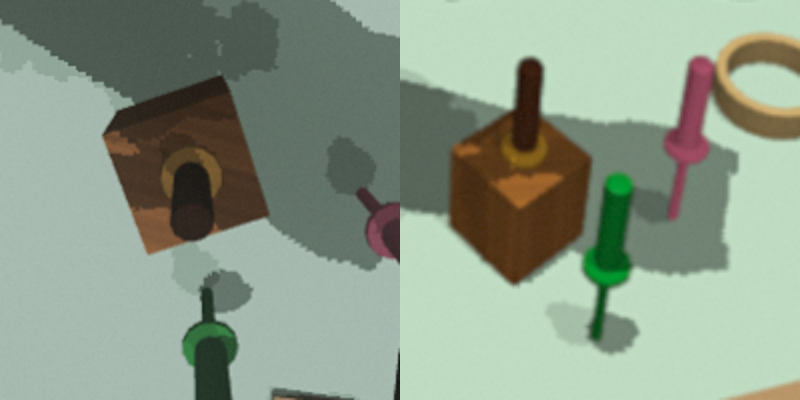

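Stylus stands back upright in the holder with the disc seated; green and pink untouched. Next, the silver plate.

Call:
{"fn": "apply_moves", "kwargs": {
  "commands": [
    [0, 0.12, -0.553, -0.938, 1],
    [0, 0.12, -0.553, -0.938, 1],
    [0, 0.12, -0.553, -0.938, 1],
    [0, 0.12, -0.553, -0.938, 1],
    [0, 0.12, -0.553, -0.938, 1],
    [0, 0.12, -0.553, -0.938, 1],
    [0, 0.12, -0.553, -0.938, 1],
    [0, 0.12, -0.553, -0.938, 1],
    [0, 0.12, -0.553, -0.938, 1],
    [0, 0.12, -0.553, -0.938, 1],
    [0, 0.12, -0.553, -0.938, 1],
    [0, 0.12, -0.553, -0.938, 1]
  ]
}}

```text
time: 13.05
ee_pos: [0.5533, 0.2941, 0.2262]
tcp_rot: [-11.6, 89.8, -37.9]
wrist_force: [0.6, -0.7, 0.4]
opening: 0.0851
```

Call:
{"fn": "apply_moves", "kwargs": {
  "commands": [
    [0, 0, 0, 0, 1],
    [0, 0, 0, 0, 1],
    [0, 0, 0, 0, 1]
  ]
}}

```text
time: 13.35
ee_pos: [0.5533, 0.2925, 0.2259]
tcp_rot: [-26.7, 89.8, -53.1]
wrist_force: [-0.5, -0.2, 0.7]
opening: 0.0858
```

Run:
```python
from h import *
from workcell import bot,cams
o=bot.get_obs();c=cams.camera("wrist");T=toolT(o);print(T.round(4),o["q"].round(1))
np.savez("w7.npz",**c,T=T);cv2.imwrite("pics/w7.png",c["frame"])
print(cams.spot_in("plate","wrist"),w2px(c,[[.473,.284,.004],[.51,.36,.004],[.619,.258,.004]],o))
```

```text
[[ 0.002   0.4443  0.8959  0.5533]
 [-0.0027  0.8959 -0.4443  0.2925]
 [-1.     -0.0015  0.003   0.2259]
 [ 0.      0.      0.      1.    ]] [28.  15.7 21.8 96.  -0.2 54.3]
[{'rect': [77.8, 0.6, 272.8, 100.2], 'confidence': 0.8}, {'rect': [261.1, 129.5, 371.1, 276.1], 'confidence': 0.65}] [[274.5079541  139.2662922 ]
 [357.59268635 138.61297413]
 [315.57530454 269.14769049]]
```

View pics/w7.png

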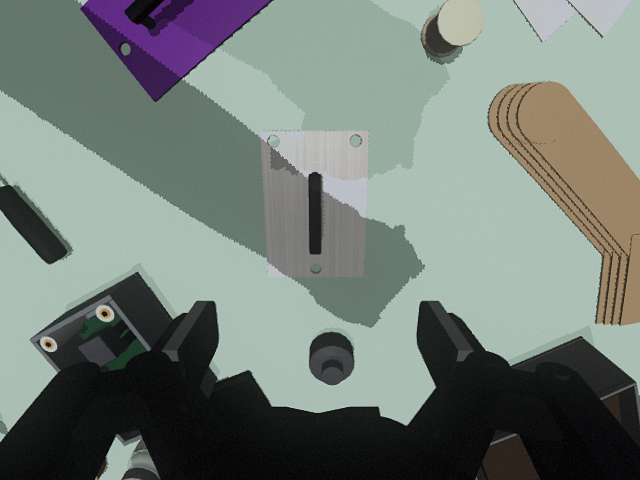

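Holes at (274,141), (356,141), (316,268); silver plate confirmed, dark weight at (331,357), purple plate upper left.

```bash
cat >> h.py <<'E'
B=np.array([[-.07,-.042],[-.07,.042],[.07,0]])
def fit(W):
    W=np.asarray(W)[:,:2];a=B-B.mean(0);b=W-W.mean(0)
    th=np.arctan2((a[:,0]*b[:,1]-a[:,1]*b[:,0]).sum(),(a*b).sum());R=np.array([[np.cos(th),-np.sin(th)],[np.sin(th),np.cos(th)]])
    t=W.mean(0)-R@B.mean(0);return t,np.degrees(th),W-(B@R.T+t)
E
python3 - <<'E'
from h import *
c=dict(np.load("w7.npz"));T=c["T"]
o=dict(tcp_rot=Ro.from_matrix(T[:3,:3]).as_euler("xyz",degrees=True),ee_pos=T[:3,3])
t,th,r=fit(px2w(c,[(274,141),(356,141),(316,268)],.004,o));print(t,th,r.round(4))
h=px2w(c,[(315,178),(315,248)],.040,o);print(h.round(4),h.mean(0))
print("jaw deg",np.degrees(np.arctan2(T[1,1],T[0,1])))
d=t-T[:2,3];print(T[:2,1]@d,T[:2,2]@d)
print(px2w(c,[(332,370)],.05,o),T[:3,2])
E
```

```text
[0.55550818 0.28951305] -26.104755821862003 [[ 0.0001  0.0001]
 [ 0.0003 -0.0005]
 [-0.0004  0.0003]]
[[0.5225 0.3057 0.04  ]
 [0.585  0.2746 0.04  ]] [0.55374437 0.29015368 0.04      ]
jaw deg 63.62134322692777
-0.0017430844391970726 0.003300610693490755
[[0.71820883 0.22924869 0.05      ]] [ 0.89587533 -0.44429548  0.00298778]
```

Call:
{"fn": "apply_moves", "kwargs": {
  "commands": [
    [0.045, -0.0015, 0.003, -0.005, 1],
    [0.09, -0.0015, 0.003, -0.005, 1],
    [0.135, -0.0015, 0.003, -0.005, 1],
    [0.175, -0.0015, 0.003, -0.005, 1],
    [0.2, -0.0015, 0.003, -0.005, 1],
    [0.208, -0.0015, 0.003, -0.005, 1],
    [0.208, -0.0015, 0.003, -0.005, 1],
    [0.208, -0.0015, 0.003, -0.005, 1]
  ]
}}

```text
time: 14.25
ee_pos: [0.5572, 0.2894, 0.0206]
tcp_rot: [16.5, 89.7, -9.6]
wrist_force: [0.2, -0.1, 1.2]
opening: 0.0854
```

Call:
{"fn": "apply_moves", "kwargs": {
  "commands": [
    [0, 0, 0, 0, -1],
    [0, 0, 0, 0, -1],
    [0, 0, 0, 0, -1],
    [0, 0, 0, 0, -1],
    [0, 0, 0, 0, -1],
    [0, 0, 0, 0, -1],
    [0, 0, 0, 0, -1],
    [0, 0, 0, 0, -1],
    [0, 0, 0, 0, -1]
  ],
  "newtons": 70
}}

```text
time: 15.15
ee_pos: [0.5573, 0.2895, 0.0209]
tcp_rot: [17.9, 89.7, -8.3]
wrist_force: [-1.8, -0.3, 5.0]
opening: 0.0109
```

Run:
```python
from h import *
from workcell import bot
o=bot.get_obs();print(toolT(o).round(4),o["wrist_force"],o["opening"],o["time"])
```

```text
[[ 5.500e-03  4.408e-01  8.976e-01  5.573e-01]
 [-8.000e-04  8.976e-01 -4.408e-01  2.895e-01]
 [-1.000e+00  1.700e-03  5.300e-03  2.090e-02]
 [ 0.000e+00  0.000e+00  0.000e+00  1.000e+00]] [-1.78479866 -0.30935085  4.96588928] 0.010852680728145025 15.15
```

Call:
{"fn": "apply_moves", "kwargs": {
  "commands": [
    [-0.01, 0, 0, 0, -1],
    [-0.03, 0, 0, 0, -1],
    [-0.06, 0, 0, 0, -1],
    [-0.09, 0, 0, 0, -1],
    [-0.12, 0, 0, 0, -1],
    [-0.14, 0, 0, 0, -1],
    [-0.14, 0, 0, 0, -1],
    [-0.14, 0, 0, 0, -1],
    [-0.14, 0, 0, 0, -1]
  ]
}}

```text
time: 16.05
ee_pos: [0.5559, 0.2892, 0.1588]
tcp_rot: [-8.6, 89.8, -34.7]
wrist_force: [-0.0, -0.3, -2.5]
opening: 0.0106
```

Call:
{"fn": "apply_moves", "kwargs": {
  "commands": [
    [0, -0.03, 0.024, -0.07, -1],
    [0, -0.06, 0.048, -0.14, -1],
    [0, -0.09, 0.072, -0.21, -1],
    [0, -0.12, 0.096, -0.28, -1],
    [0, -0.15, 0.12, -0.35, -1],
    [0, -0.18, 0.144, -0.42, -1],
    [0, -0.205, 0.165, -0.46, -1],
    [0, -0.222, 0.178, -0.486, -1],
    [0, -0.222, 0.178, -0.486, -1],
    [0, -0.222, 0.178, -0.486, -1],
    [0, -0.222, 0.178, -0.486, -1],
    [0, -0.222, 0.178, -0.486, -1]
  ]
}}

```text
time: 17.25
ee_pos: [0.6176, 0.0125, 0.1593]
tcp_rot: [-39.7, 89.8, -37.9]
wrist_force: [0.9, -0.7, -1.7]
opening: 0.0106
```

Run:
```python
from h import *
from workcell import bot,cams
o=bot.get_obs();c=cams.camera("wrist");T=toolT(o);print(T.round(4),o["wrist_force"],o["opening"],o["time"])
np.savez("w8.npz",**c,T=T);s=cams.camera("side");np.savez("s8.npz",**s)
cv2.imwrite("pics/z8.png",np.hstack([cv2.resize(c["frame"][100:420,160:480],(400,400)),cv2.resize(s["frame"][150:350,270:470],(400,400))]))
```

```text
[[ 0.0025 -0.0304  0.9995  0.6176]
 [-0.0019  0.9995  0.0304  0.0125]
 [-1.     -0.002   0.0024  0.1593]
 [ 0.      0.      0.      1.    ]] [ 0.94762728 -0.65036113 -1.68442691] 0.010632120803962619 17.25
```

View pics/z8.png

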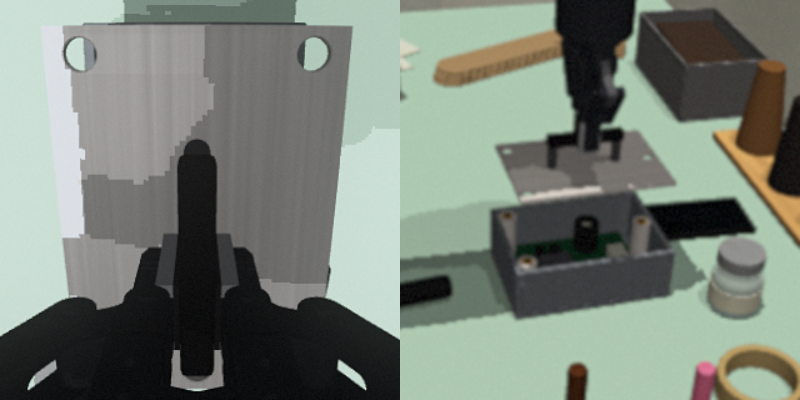

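```bash
cat > lev.py <<'E'
from h import *
def analyse(c,T):
    o=dict(tcp_rot=Ro.from_matrix(T[:3,:3]).as_euler("xyz",degrees=True),ee_pos=T[:3,3])
    R,t=ext(c,o);D=c["depth"]
    v,u=np.mgrid[110:330,190:450];v=v.ravel();u=u.ravel();z=D[v,u]
    k=cv2.undistortPoints(np.c_[u,v].astype(float).reshape(-1,1,2),c["camera_matrix"],np.array(c["D"]))[:,0]
    X=(np.c_[k,np.ones(len(k))]*z[:,None])@R.T+t
    z0=T[2,3]-.0169
    m=(z>0)&(abs(X[:,2]-z0)<.006)
    for _ in range(3):
        A=np.c_[X[:,:2]-T[:2,3],np.ones(len(X))];p=np.linalg.lstsq(A[m],X[m,2],rcond=None)[0];m=(z>0)&(abs(A@p-X[:,2])<.003)
    print("plane slope deg",np.degrees(p[:2]).round(2),"top z at tcp",p[2].round(4),"expected",z0.round(4),m.sum(),"sd",(A@p-X[:,2])[m].std())
    C=[]
    for n,(a,b) in enumerate([(224,142),(412,143)]):
        g=cv2.cvtColor(c["frame"],cv2.COLOR_BGR2GRAY)
        s=((abs(u-a)<22)&(abs(v-b)<22)&(X[:,2]<z0-.02))
        e=cv2.fitEllipse(np.c_[u[s],v[s]].astype(np.float32)[cv2.convexHull(np.c_[u[s],v[s]].astype(np.int32),returnPoints=False)[:,0]])
        print(s.sum(),u[s].min(),u[s].max(),v[s].min(),v[s].max(),np.round(e[0],1),np.round(e[1],1));C.append(e[0])
    return C,p,o
E
python3 - <<'E'
from lev import *
c=dict(np.load("w8.npz"));T=c.pop("T")
C,p,o=analyse(c,T)
for z in (p[2],p[2]-.002):
    W=px2w(c,C,z,o);print(W.round(4),np.linalg.norm(W[1]-W[0]),"yaw",np.degrees(np.arctan2(*(W[1]-W[0])[:2]*[-1,1])))
f=c["frame"]
cv2.imwrite("pics/z9.png",np.hstack([cv2.resize(f[v-20:v+20,u-20:u+20],(400,400),interpolation=cv2.INTER_NEAREST) for u,v in ((224,142),(412,143))]))
E
```

```text
plane slope deg [-0.18 -0.21] top z at tcp 0.1429 expected 0.1424 41267 sd 0.0006271190437941934
478 213 236 130 155 [224.4 142.7] [23.2 26. ]
498 398 422 130 155 [409.8 142.7] [23.7 26.3]
[[ 0.5474 -0.0306  0.1429]
 [ 0.5449  0.0523  0.1429]] 0.08291435987600122 yaw 1.7308004121793545
[[ 0.5474 -0.0311  0.1409]
 [ 0.5449  0.0528  0.1409]] 0.08395495928934393 yaw 1.7308004121793876
```

View pics/z9.png

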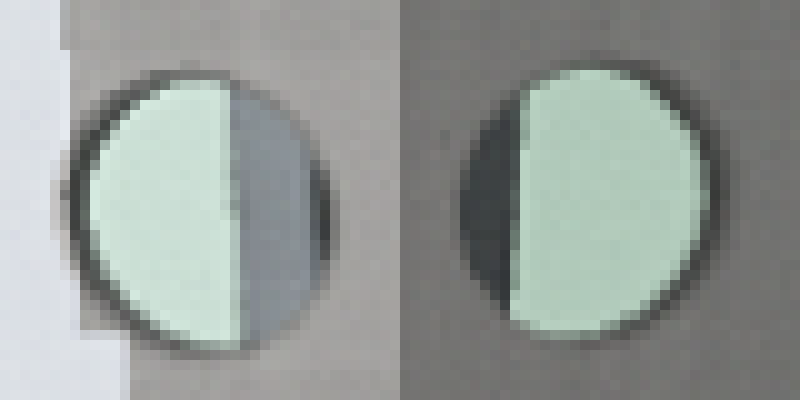

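Both rear plate holes are sharp; yaw matches the box (1.73 vs 1.76°), the plate is level within 0.3°, and the needed shift is about 2 mm.

Call:
{"fn": "apply_moves", "kwargs": {
  "commands": [
    [0.01, -0.0018, 0.001, 0, -1],
    [0.025, -0.0018, 0.001, 0, -1],
    [0.04, -0.0018, 0.001, 0, -1],
    [0.053, -0.0018, 0.001, 0, -1],
    [0.062, -0.0018, 0.001, 0, -1],
    [0.067, -0.0018, 0.001, 0, -1],
    [0.069, -0.0018, 0.001, 0, -1],
    [0.069, -0.0018, 0.001, 0, -1],
    [0.069, -0.0018, 0.001, 0, -1],
    [0.069, -0.0018, 0.001, 0, -1]
  ]
}}

```text
time: 18.35
ee_pos: [0.6193, 0.0105, 0.0912]
tcp_rot: [-28.3, 89.7, -26.6]
wrist_force: [0.0, -0.0, -2.7]
opening: 0.0105
```

Run:
```python
from lev import *
from workcell import bot,cams
o=bot.get_obs();c=cams.camera("wrist");T=toolT(o);print(T.round(4),o["wrist_force"],o["opening"],o["time"],o["qd"].round(2))
np.savez("w10.npz",**c,T=T)
C,p,o=analyse(c,T)
W=px2w(c,C,p[2]-.002,o);print(W.round(4))
print("underside",p[2]-.004)
cv2.imwrite("pics/z10.png",np.hstack([cv2.resize(c["frame"][v-20:v+20,u-20:u+20],(400,400),interpolation=cv2.INTER_NEAREST) for u,v in ((224,142),(410,143))]))
s=cams.camera("side");cv2.imwrite("pics/s10.png",cv2.resize(s["frame"][200:330,290:430],(646,600),interpolation=cv2.INTER_CUBIC))
```

```text
[[ 0.004  -0.0305  0.9995  0.6193]
 [-0.002   0.9995  0.0305  0.0105]
 [-1.     -0.0021  0.0039  0.0912]
 [ 0.      0.      0.      1.    ]] [ 0.036716   -0.0301132  -2.65218334] 0.010514387647914035 18.35 [-0.1  -0.07 -0.15  0.03 -0.07 -0.  ]
plane slope deg [-0.11 -0.21] top z at tcp 0.0748 expected 0.0743 41251 sd 0.0006225576809278991Traceback (most recent call last):
  File "<stdin>", line 5, in <module>
  File "lev.py", line 17, in analyse
    e=cv2.fitEllipse(np.c_[u[s],v[s]].astype(np.float32)[cv2.convexHull(np.c_[u[s],v[s]].astype(np.int32),returnPoints=False)[:,0]])
                                                         ~~~~~~~~~~~~~~~~~~~~~~~~~~~~~~~~~~~~~~~~~~~~~~~~~~~~~~~~~~~~~~~~~~~~^^^^^
TypeError: 'NoneType' object is not subscriptable
```

```bash
sed -i 's/z0-.02/z0-.009/' lev.py
python3 - <<'E'
from lev import *
from workcell import cams
c=dict(np.load("w10.npz"));T=c.pop("T")
C,p,o=analyse(c,T)
W=px2w(c,C,p[2]-.002,o);print(W.round(4),"underside",p[2]-.004)
# thread centres expected seen: from box pose
th=np.radians(1.758);R=np.array([[np.cos(th),-np.sin(th)],[np.sin(th),np.cos(th)]]);t=[.61747,.01117]
G=(B@R.T+t);print("threads",G.round(4));q=w2px(c,np.c_[G,[.06]*3],o);print(q.round(1))
a=np.hstack([cv2.resize(c["frame"][v-20:v+20,u-20:u+20],(300,300),interpolation=cv2.INTER_NEAREST) for u,v in ((224,142),(410,143))])
s=cams.camera("side")["frame"];tp=cams.camera("top")["frame"]
b=np.hstack([cv2.resize(s[210:320,300:420],(300,275),interpolation=cv2.INTER_CUBIC),cv2.resize(tp[180:270,290:380],(300,275),interpolation=cv2.INTER_CUBIC)])
cv2.imwrite("pics/z11.png",np.vstack([a,b]))
E
```

```text
plane slope deg [-0.11 -0.21] top z at tcp 0.0748 expected 0.0743 41251 sd 0.0006225576809278991
478 213 236 130 155 [224.4 142.6] [23.1 26. ]
498 398 422 130 155 [409.8 142.6] [23.7 26.4]
[[ 0.5492 -0.0331  0.0728]
 [ 0.5466  0.0508  0.0728]] underside 0.0708170922358453
threads [[ 0.5488 -0.033 ]
 [ 0.5462  0.051 ]
 [ 0.6874  0.0133]]
[[231.5 140.9]
 [403.8 140.8]
 [317.6 379. ]]
```

View pics/z11.png

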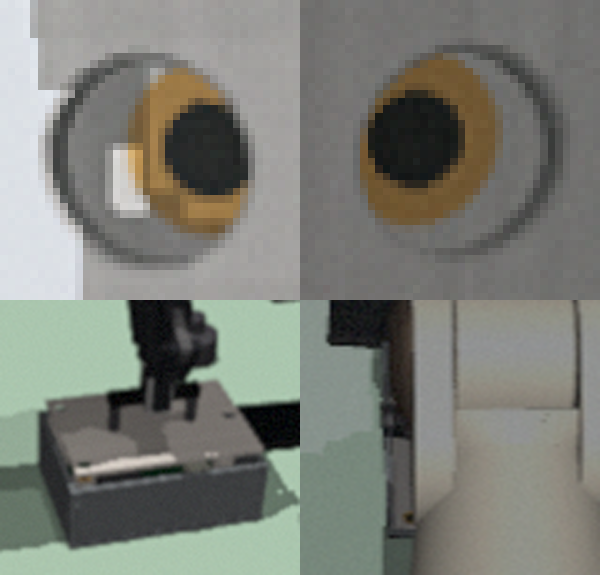

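Through both rear holes the threads sit where expected (agreement under 1 mm), the plate is level and about 10–11 mm above the rim, and the arm is still. Handing in.

```bash
python3 -c "
from workcell import bot
o=bot.get_obs();print(o['ee_pos'],o['qd'].round(2),o['time'],o['wrist_force'])
print(bot.job_done())"
```

```text
[0.61909947 0.01045588 0.09091416] [-0.05  0.06 -0.07 -0.05  0.   -0.05] 18.5 [ 0.05914205 -0.01052969 -2.04990739]
the job is handed in; nothing more can be done
None
```

The job is done and handed in at 18.5 s. The button was pressed with the stylus, the stylus is back in its holder, and the arm is holding the plate over the box.

- **Button:** I pressed it to its stop. The stylus tip came to about 37 mm height with 6.5–9 N on the wrist, and I held it there for about 1 s.
- **Stylus:** it went back into the holder until the disc rested on top, at the same height as when I took it. After I let go, the pictures showed it standing upright.
- **Plate:** I gripped the silver plate by its handle. It hovers 10–11 mm above the rim, within about 0.3° of level, with its yaw within about 0.1° of the box. The arm was still at hand-in.
- **Hole alignment:** the two holes at the -x end sit less than 1 mm from their threads. Hole 2 was hidden by the gripper, so its position is only inferred from the plate's measured pose.

The depth reading put the plate about 0.5 mm higher than the arm's own position did, which is within the camera calibration. No check failed.

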